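# Clear the way and draw out the chisel tray

## Task

The birdhouse lying on the bench is in the way of the blue-fronted tray. Push it aside along the bench with the fingertips, then hook a fingertip behind the lip of the blue tray's front and draw the tray out of the rack as far as its stop, without the tray touching the birdhouse. Do not pinch the lip, do not lift or tip the birdhouse, and leave the other trays shut and everything else where it stands.

Things in the scene. Friction and masses are not known exactly. Their poses are not given: they have to be found in the camera images.
- rack: plywood tray rack fixed on the bench, open to its -x side (towards the robot); origin at bench level under the middle of its front edge, y along its 668 mm length. It reaches back to x = 285 mm, top at z = 116 mm; tins at its back. Four trays in bays at y = -246, -82, 82, 246 mm; the colours change places. A shut tray stands out in front: 56 mm of open space from its lip to the top board's edge.
- blue_bay: the two wooden runners under the blue tray, fixed in the rack; origin at bench level in mid bay, straight below the inner face of the shut tray's lip (56 mm before the rack's front edge), axes parallel to the rack's. The tray is 146 mm wide (y), floor at z = 36, top of sides at z = 88 mm; it slides out along -x. Its front 70 mm is an empty compartment; chisels lie behind a low partition.
- blue_lip: blue-painted front board of the blue tray, standing up as a lip: 12 mm thick, 146 mm wide, upper edge at z = 98 mm. Its inner (far, +x) face is the one to hook. Moves with the tray; origin at bench level below the middle of its inner face, so the inner face lies at x = 0 and the outer at x = -12 mm in its own frame.
- blue_face: the blue facing, 4 mm thick, 146 x 66 mm, glued to the outer side of the blue tray's lip (from x = -12 to -16 mm in its own frame, same origin as blue_lip), with a blank card holder. Colliding things in front meet this face first.
- blue_lip_top (a point): middle of the upper inner edge of the blue tray's lip; moves with the tray
- blue_tray (a joint): how far the blue tray is drawn out, m: 0 shut, 0.16 at its stop; stays where it is left. It runs with about 3 N of friction.
- red_tray (a joint): the same for the red-fronted tray, to be left shut
- yellow_tray (a joint): the same for the yellow-fronted tray, to be left shut
- green_tray (a joint): the same for the green-fronted tray, to be left shut
- birdhouse: a small closed birdhouse of pale wood lying on its back in front of the blue tray, about 0.45 kg: body 100 (x) x 120 (y) x 85 mm high with the round entrance hole on top, and a roof board 124 (x) x 12 x 98 mm high on its +y end (y = 60 to 72 mm). Origin at the middle of the body's underside, on the bench; it slides on the bench with a push of 2 to 6 N low on its side.
- glue: white glue bottle with orange cap, 56 mm across, 150 mm high, standing on the bench at the left; origin in its underside
- pencil_pot: dark steel pot with three pencils, 72 mm across, 118 mm high, standing on the bench at the right; origin in its underside
- hammer: hammer with yellow handle lying on the bench at the left, 290 mm long along its x (head at +x, 125 mm wide), 33 mm high; origin near its middle
- chisel: chisel lying on the bench near the robot at the left, 255 mm long along its x (blade to +x), 29 mm high; origin near its middle
- try_square: try square lying on the bench at the right: black stock 120 x 26 x 18 mm, steel blade 200 x 30 mm; origin near the inner corner
- offcut: pale wood offcut lying on the bench near the robot at the right, 110 x 45 x 22 mm; origin in the middle of its underside

How it is judged:
At the end, for the whole second after the job is handed in: The blue tray is drawn out to within 15 mm of its stop, the other three trays are out by less than 30 mm, and the birdhouse lies still and flat on the bench, clear of the tray (value of joint blue_tray above 0.145 m and value of joint each of red_tray, yellow_tray, green_tray below 0.03 m and contact force between blue_bay and birdhouse below 0.5 N and angle between birdhouse's own z axis and vertical below 0.1 rad and height (world z) of birdhouse between -0.006 and 0.006 m and linear speed of birdhouse below 0.02 m/s); the robot touches nothing.
It fails at once if the blue tray or its rack bay presses on the birdhouse (contact force between blue_bay and birdhouse above 1 N).
It fails at once if the birdhouse is lifted off the bench or tipped (height (world z) of birdhouse above 0.015 m or angle between birdhouse's own z axis and vertical above 0.25 rad).
It fails at once if the blue tray's lip is pinched between the fingers (contact force between the fingers and blue_lip above 2 N and contact force between the fingers and blue_face above 2 N).
It fails at once if another tray is drawn out 30 mm or more (value of joint any of red_tray, yellow_tray, green_tray above 0.03 m).
It fails at once if something else on the bench is moved more than 25 mm (distance of any of glue, pencil_pot, hammer, chisel, try_square, offcut from where it was at the start of the episode above 0.025 m).
It also fails if it takes over 54 s, if anything falls off the work surface, if the arm or the gripper's body presses on something with over 40 N, if the wrist force passes 120 N, or if a joint passes its speed limit or range.

## Robot

A 7-joint arm with a two-finger parallel gripper is mounted at the origin on the work surface. World frame = base frame: x ahead of the robot, y to its left, z up, the work surface at z = 0. Lengths are in m, angles in rad, forces in N, time in s.
With the tool pointing down it reaches from about 0.4 to 0.85 m from the base axis. Payload 10.4 kg.
Tool frame: the origin (TCP) lies midway between the tips of the shut fingers; the grasp point (between the pads) lies 19 mm behind it; z points along the fingers, x is the direction in which the jaws open and shut, and the axes are right-handed (so a half turn about z gives the same grasp; the last joint's range is limited). The gripper opens to 85 mm and grips with 20 to 120 N. Pads are 22 mm wide; open, the fingers measure 114 mm over their backs; the gripper's body (76 mm by 85 mm) begins 54 mm behind the grasp point. The pads swing forward as they close: fully open they stand 13 mm farther back than shut.
Start: joints at [-1.165, 0.332, -0.065, 1.46, 0.022, 1.35, -0.088], TCP at [0.26, 0.568, 0.231] pointing down, gripper open.
Joint ranges: [-2.6, 2.6], [-0.5, 2.12], [-1.47, 1.34], [0.16, 2.42], [-1.27, 4.41], [0.06, 2.06], [-2.6, 2.6]. Speed limits (rad/s): [2.22, 2.22, 2.79, 2.79, 3.14, 3.14, 3.14].

## Interface

Orientations are given as a unit quaternion [x, y, z, w].
In Python, from workcell import monitor, eyes, ticket, models gives the robot as it stands.
- The arm moves only by the tool servo_tool, never from a script. Its argument "motion" is a list of rows, each a list of 7 numbers: the opening, from 0 (shut) to 1 (fully open), then the shift along the tool's x, y, z in m, then the turn, a rotation vector about the tool's x, y, z in degrees. In form: [[fingers, tx, ty, tz, rx, ry, rz], ...]. A call has 1 to 20 rows; each row is the pose to reach, as a shift and turn from the pose commanded when the call began, along the tool's axes at that moment; what a row does not reach only later rows make up. A row lasts 1/8 s, in which the tool goes at most 62.5 mm and 10.7 degrees, less where a joint would pass 70% of its speed; a pose out of reach is approached as far as the arm can. A call with a gripper value outside its range is refused whole. The fingers move at their own pace and stop on an object; "grip_force" is the grip in N (left out, the last holds). Time passes only in rows, so rows that repeat a pose let the fingers close. It gives the time, the measured TCP pose, the force and the opening at its end, in the units of the state.
- monitor.get_obs(): the state, without advancing time (a new reading comes with each control period).
- eyes.camera(name): name is "scene" or "top" or "wrist"; returns (picture, depth): 480x640x3 uint8, blue, green, red; 480x640 float32, m along the optical axis (not along the pixel's ray), 0 where there is no reading.
- eyes.camera_info(name): a dict with "intrinsics" (3x3 intrinsics, pixels), "extrinsics" (4x4, takes a point from world to camera coordinates); the wrist camera has in their place "tool_from_camera" (4x4, takes a point from camera to tool coordinates, whose origin is the TCP and whose axes are the tool frame's). Camera axes: x right, y down, z forward; pixel columns grow to the right and rows downward; lengths in m; the calibration is good to about 2 mm. A picture is of the moment at which its call begins: read the wrist's pose just before it. camera_info takes no time and is no camera call.
- ticket.hand_in(): hands the job in, once; it reports no verdict.
Trained networks look in the newest picture that a camera, given by its name, has taken for a name from the list of things; names that differ only in an ending like _2 or _b are one class to them, and where a whole thing is asked for, a point or a joint stands for the part that bears it (a point fixed in the world has none). Each returns a list of dicts, best first, with "confidence" (0 to 1); they miss things now and then, are a little off and sometimes report something else, mostly with a low value. They report only what shows in the picture. A call takes as long as a camera call.
- models.boxes_of(camera, thing): "point" ([x, y, z] in m, in the coordinates of the camera as it stood for that picture, good to about 4 mm: the middle of the surface that is visible of it).
The state is a dict: "clock": time; "joint_pos": joint angles; "joint_velocities": joint speeds; "tau": joint torques, N m; "position": TCP position; "ee_rot": TCP orientation; "ft_force": force on the tool from outside, world axes, zero at the start; "torque": the same for the moment, N m; "grip_width": opening from 0.0 (shut) to 1.0 (fully open).
Only numpy, scipy, OpenCV 4.12 (cv2) and the standard library are available. Lean on these libraries where they do the work, as an engineer would, in place of code of your own. Each camera call takes 0.05 s, during which the arm holds its last target. There are 200 camera calls.

## Working session

There is one attempt and no reset: what is moved stays moved. The work goes in short steps, Python scripts to look and compute and a tool call to move; the robot and the scene stay as the last step left them, time stands still between calls to the robot, and variables do not carry over. Pictures are saved under pics/ and viewed, about 8 in all and at most 12, crops included, and the job is handed in when it is done.

Besides the shell and the picture viewer there is one more tool, called after "Request:" by a JSON object that holds its "name" and its "arguments", one argument or row to a line. servo_tool: Moves the arm, as the interface text tells. Its arguments: {"type":"object","properties":{"motion":{"type":"array"},"grip_force":{"type":"number"}},"required":["motion"]}

```bash
mkdir -p pics; cat > h.py <<'E'
import numpy as np, cv2
from workcell import monitor, eyes, ticket, models
from scipy.spatial.transform import Rotation as R
def world(cam,p,obs=None):
    i=eyes.camera_info(cam); p=np.append(p,1)
    if cam=='wrist':
        T=np.eye(4);T[:3,:3]=R.from_quat(obs['ee_rot']).as_matrix();T[:3,3]=obs['position']
        return (T@i['tool_from_camera']@p)[:3]
    return (np.linalg.inv(i['extrinsics'])@p)[:3]
def cloud(cam,d,obs=None):
    i=eyes.camera_info(cam);K=i['intrinsics'];v,u=np.mgrid[:480,:640]
    P=np.stack([(u-K[0][2])/K[0][0]*d,(v-K[1][2])/K[1][1]*d,d,np.ones_like(d)],-1)
    if cam=='wrist':
        T=np.eye(4);T[:3,:3]=R.from_quat(obs['ee_rot']).as_matrix();T[:3,3]=obs['position'];M=T@i['tool_from_camera']
    else: M=np.linalg.inv(i['extrinsics'])
    return (P@np.array(M).T)[...,:3]
E
python3 - <<'E'
from h import *
o=monitor.get_obs();print({k:np.round(v,3) for k,v in o.items()})
for c in ['top','scene']:
    im,d=eyes.camera(c);cv2.imwrite(f'pics/{c}0.png',im);np.save(f'{c}0.npy',d)
    for t in ['birdhouse','blue_lip','blue_face','rack','glue','pencil_pot','hammer','chisel','try_square','offcut']:
        print(c,t,[(round(b['confidence'],2),np.round(world(c,b['point']),3)) for b in models.boxes_of(c,t)[:2]])
print(R.from_quat(o['ee_rot']).as_matrix().round(3))
E
```

```text
{'clock': np.float64(0.0), 'joint_pos': array([-1.165,  0.333, -0.065,  1.461,  0.022,  1.35 , -0.089]), 'joint_velocities': array([ 0.001, -0.001,  0.   , -0.001,  0.001, -0.   , -0.002]), 'tau': array([ 1.0000e-03, -6.2544e+01,  5.0000e-02, -3.9161e+01,  1.6000e-02,
        1.0000e-02,  0.0000e+00]), 'position': array([0.26 , 0.568, 0.231]), 'ee_rot': array([ 0.841,  0.54 , -0.001,  0.   ]), 'ft_force': array([-0.693,  0.66 ,  0.512]), 'torque': array([-0.003, -0.019, -0.047]), 'grip_width': np.float64(0.999)}
top birdhouse [(0.74, array([ 0.28 , -0.379,  0.022])), (0.72, array([ 0.441, -0.28 ,  0.09 ]))]
top blue_lip []
top blue_face [(0.81, array([ 0.581, -0.232,  0.079]))]
top rack [(0.96, array([0.803, 0.012, 0.115])), (0.43, array([ 0.592, -0.238,  0.1  ]))]
top glue [(0.69, array([0.604, 0.484, 0.094])), (0.34, array([0.409, 0.578, 0.024]))]
top pencil_pot [(0.7, array([ 0.589, -0.546,  0.054]))]
top hammer [(0.97, array([0.41 , 0.578, 0.026]))]
top chisel [(0.71, array([0.282, 0.263, 0.022]))]
top try_square [(0.89, array([ 0.459, -0.621,  0.011]))]
top offcut [(0.92, array([ 0.279, -0.381,  0.028]))]
scene birdhouse [(0.56, array([ 0.47 , -0.272,  0.087]))]
scene blue_lip [(0.56, array([ 0.594, -0.234,  0.079]))]
scene blue_face []
scene rack [(0.62, array([0.853, 0.037, 0.115])), (0.22, array([ 0.291, -0.378,  0.019]))]
scene glue [(0.87, array([0.629, 0.493, 0.094])), (0.65, array([ 0.288, -0.379,  0.018]))]
scene pencil_pot [(0.66, array([ 0.595, -0.538,  0.06 ]))]
scene hammer []
scene chisel [(0.64, array([0.291, 0.265, 0.016])), (0.28, array([ 0.598, -0.237,  0.073]))]
scene try_square [(0.95, array([ 0.459, -0.621,  0.01 ])), (0.67, array([ 0.597, -0.235,  0.071]))]
scene offcut [(0.63, array([ 0.289, -0.376,  0.021]))]
[[ 0.416  0.909 -0.001]
 [ 0.909 -0.416 -0.001]
 [-0.001  0.    -1.   ]]
```

View pics/top0.png

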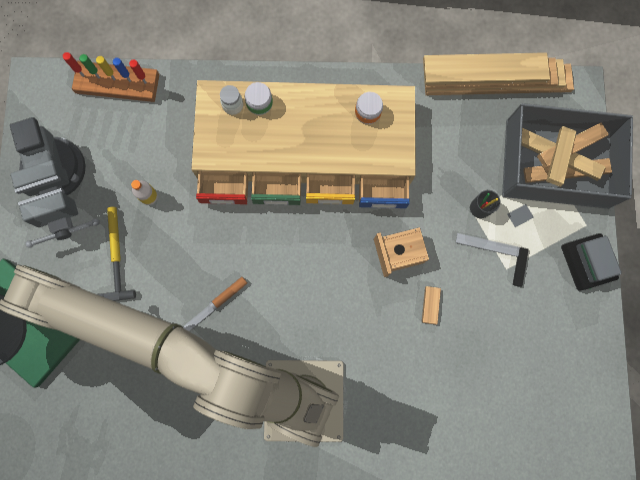

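```bash
python3 - <<'E'
from h import *
for c in ['top']:
    im=cv2.imread(f'pics/{c}0.png');P=cloud(c,np.load(f'{c}0.npy'))
    h=cv2.cvtColor(im,cv2.COLOR_BGR2HSV)
    b=(h[...,0]>95)&(h[...,0]<130)&(h[...,1]>100)&(h[...,2]>50)&(P[...,2]>.02)
    q=P[b&(abs(P[...,0]-.59)<.1)];print('blue',len(q),np.percentile(q,[1,50,99],axis=0).round(3))
    t=q[q[:,2]>.09];print('lip top',len(t),t.min(0).round(3),t.max(0).round(3), cv2.minAreaRect((t[:,:2]).astype(np.float32)))
    for lo,hi,n in [(.075,.092,'body'),(.093,.106,'roof')]:
        m=(P[...,2]>lo)&(P[...,2]<hi)&(P[...,0]>.33)&(P[...,0]<.55)&(P[...,1]<-.1)&(P[...,1]>-.5)
        q=P[m];print(n,len(q),np.percentile(q,[2,50,98],axis=0).round(3),cv2.minAreaRect(q[:,:2].astype(np.float32)))
    m=(P[...,2]>.11)&(P[...,2]<.122)&(P[...,0]>.55)&(abs(P[...,1])<.45)
    print('rack',cv2.minAreaRect(P[m][:,:2].astype(np.float32)))
E
```

```text
blue 342 [[ 0.579 -0.305  0.035]
 [ 0.583 -0.23   0.094]
 [ 0.594 -0.163  0.105]]
lip top 225 [ 0.578 -0.306  0.09 ] [ 0.595 -0.164  0.109] ((0.5862646698951721, -0.23490777611732483), (0.14218947291374207, 0.016214365139603615), 88.852294921875)
body 1303 [[ 0.39  -0.355  0.077]
 [ 0.445 -0.293  0.085]
 [ 0.5   -0.227  0.091]] ((0.4432624578475952, -0.28909769654273987), (0.12167783081531525, 0.13378934562206268), 14.451028823852539)
roof 188 [[ 0.373 -0.344  0.093]
 [ 0.433 -0.234  0.097]
 [ 0.486 -0.214  0.105]] ((0.44327446818351746, -0.2861655354499817), (0.12299488484859467, 0.12806156277656555), 14.611191749572754)
rack ((0.771888017654419, 0.008485585451126099), (0.6688313484191895, 0.36231061816215515), 89.60551452636719)
```

The top view (up = +x, left = +y) shows the blue tray as the rightmost one, at px (385,200). The birdhouse is in front of it at (402,248), with its roof on the left and a yaw of about +14°. The space to the left (+y) is free, while the try square and offcut block the right. I'll push towards +y against the flat -y end face, using two spread fingertips.

```bash
cat > plan.py <<'E'
from h import *
import sys
# args: x,y,z,yaw_deg of tool x ; prints tool-frame shift and rz from the measured pose
def plan(*ts):
    o=monitor.get_obs();M=R.from_quat(o['ee_rot']);print('pos',o['position'].round(4),'t',round(float(o['clock']),2),'F',o['ft_force'].round(1),'g',round(float(o['grip_width']),2))
    for t in ts:
        y=np.radians(t[3]);x=np.array([np.cos(y),np.sin(y),0]);z=np.array([0,0,-1.]);Q=R.from_matrix(np.stack([x,np.cross(z,x),z],1))
        print(t,'shift mm',(M.inv().apply(np.array(t[:3])-o['position'])*1000).round(1),'turn',(M.inv()*Q).as_rotvec(degrees=True).round(1))
plan(*[tuple(map(float,a.split(','))) for a in sys.argv[1:]])
E
python3 plan.py .48,.2,.25,40 .47,-.38,.25,14.5
```

```text
pos [0.2598 0.5685 0.2313] t 1.1 F [-0.1 -0.4  0.6] g 1.0
(0.48, 0.2, 0.25, 40.0) shift mm [-243.6  353.4  -18.7] turn [-0.  -0.  25.4]
(0.47, -0.38, 0.25, 14.5) shift mm [-775.2  585.4  -18.7] turn [-0.  -0.  50.9]
```

Request:
{"name": "servo_tool", "arguments": {
  "motion": [
    [0.5, -0.244, 0.353, -0.019, 0, 0, 25],
    [0.5, -0.244, 0.353, -0.019, 0, 0, 25],
    [0.5, -0.244, 0.353, -0.019, 0, 0, 25],
    [0.5, -0.244, 0.353, -0.019, 0, 0, 25],
    [0.5, -0.244, 0.353, -0.019, 0, 0, 25],
    [0.5, -0.244, 0.353, -0.019, 0, 0, 25],
    [0.5, -0.775, 0.585, -0.019, 0, 0, 51],
    [0.5, -0.775, 0.585, -0.019, 0, 0, 51],
    [0.5, -0.775, 0.585, -0.019, 0, 0, 51],
    [0.5, -0.775, 0.585, -0.019, 0, 0, 51],
    [0.5, -0.775, 0.585, -0.019, 0, 0, 51],
    [0.5, -0.775, 0.585, -0.019, 0, 0, 51],
    [0.5, -0.775, 0.585, -0.019, 0, 0, 51],
    [0.5, -0.775, 0.585, -0.019, 0, 0, 51],
    [0.5, -0.775, 0.585, -0.019, 0, 0, 51],
    [0.5, -0.775, 0.585, -0.019, 0, 0, 51],
    [0.5, -0.775, 0.585, -0.019, 0, 0, 51],
    [0.5, -0.775, 0.585, -0.019, 0, 0, 51]
  ]
}}

```text
clock: 3.35
position: [0.4696, -0.3795, 0.25]
ee_rot: [0.992, 0.125, -0.0, -0.0]
ft_force: [-0.7, 0.5, -0.1]
grip_width: 0.496
```

```bash
cat > look.py <<'E'
from h import *
import sys
n=sys.argv[1]
o=monitor.get_obs();im,d=eyes.camera('wrist');cv2.imwrite(f'pics/w{n}.png',im);P=cloud('wrist',d,o)
print(o['joint_pos'].round(2))
for t in ['birdhouse','blue_lip','blue_face']:
    print(t,[(round(b['confidence'],2),np.round(world('wrist',b['point'],o),3)) for b in models.boxes_of('wrist',t)[:2]])
h=cv2.cvtColor(im,cv2.COLOR_BGR2HSV)
b=(h[...,0]>95)&(h[...,0]<130)&(h[...,1]>100)&(P[...,2]>.09)&(P[...,2]<.106)
q=P[b]
if len(q)>20: print('lip top',len(q),np.percentile(q,[1,50,99],axis=0).round(3))
m=(P[...,2]>.075)&(P[...,2]<.106)&(P[...,0]>.3)&(P[...,0]<.555)&(P[...,1]<.15)&(P[...,1]>-.45)&(h[...,0]<30)
k=cv2.morphologyEx(m.astype(np.uint8),cv2.MORPH_OPEN,np.ones((5,5)))
q=P[k>0]
if len(q)>20:
    print('house',len(q),np.percentile(q,[0.5,50,99.5],axis=0).round(3),cv2.minAreaRect(q[:,:2].astype(np.float32)))
E
python3 look.py 1; python3 plan.py
```

```text
[-0.05  0.35  0.85  1.53 -0.26  1.38  1.06]
birdhouse [(0.91, array([ 0.442, -0.275,  0.083]))]
blue_lip [(0.88, array([ 0.585, -0.236,  0.097]))]
blue_face [(0.81, array([ 0.581, -0.239,  0.075]))]
lip top 4202 [[ 0.578 -0.307  0.09 ]
 [ 0.585 -0.237  0.096]
 [ 0.594 -0.179  0.099]]
house 21983 [[ 0.372 -0.359  0.082]
 [ 0.443 -0.279  0.084]
 [ 0.503 -0.215  0.098]] ((0.4441635310649872, -0.2890526056289673), (0.12406300753355026, 0.13223877549171448), 15.12182903289795)
pos [ 0.4705 -0.3781  0.2506] t 3.55 F [0.3 0.6 0.2] g 0.5
```

View pics/w1.png

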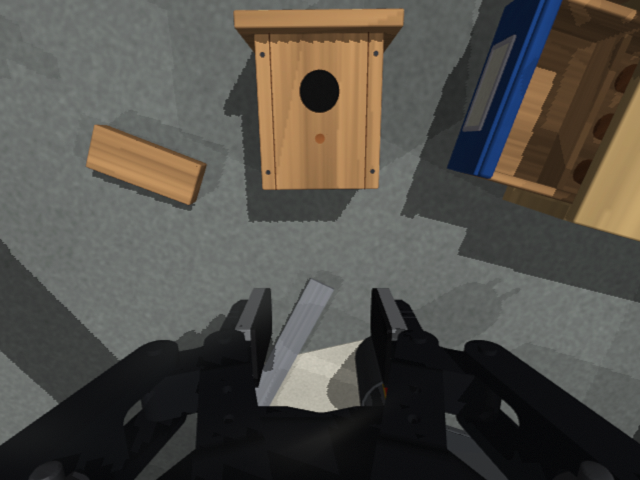

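The view confirms that the tool is lined up with the flat end face (px 265–380, row 188) and that the tool's -y is the push direction. I'll lower the tool behind the face.

Request:
{"name": "servo_tool", "arguments": {
  "motion": [
    [0.5, -0.001, 0.005, 0.06, 0, 0, 0.5],
    [0.5, -0.001, 0.005, 0.12, 0, 0, 0.5],
    [0.5, -0.001, 0.005, 0.17, 0, 0, 0.5],
    [0.5, -0.001, 0.005, 0.205, 0, 0, 0.5],
    [0.5, -0.001, 0.005, 0.22, 0, 0, 0.5],
    [0.5, -0.001, 0.005, 0.22, 0, 0, 0.5]
  ]
}}

```text
clock: 4.3
position: [0.4702, -0.3842, 0.0304]
ee_rot: [0.993, 0.122, -0.0, -0.0]
ft_force: [0.4, -0.3, 0.1]
grip_width: 0.501
```

```bash
python3 plan.py .464,-.364,.03,15 .455,-.33,.03,15 .43,-.13,.03,3 .43,-.13,.03,0
```

```text
pos [ 0.4702 -0.3842  0.0304] t 4.3 F [ 0.4 -0.3  0.1] g 0.5
(0.464, -0.364, 0.03, 15.0) shift mm [ -1.2 -21.1   0.4] turn [-0.  0. -1.]
(0.455, -0.33, 0.03, 15.0) shift mm [ -1.7 -56.2   0.5] turn [-0.  0. -1.]
(0.43, -0.13, 0.03, 3.0) shift mm [  22.4 -256.3    0.5] turn [-0.  0. 11.]
(0.43, -0.13, 0.03, 0.0) shift mm [  22.4 -256.3    0.5] turn [-0.  0. 14.]
```

Request:
{"name": "servo_tool", "arguments": {
  "motion": [
    [0.5, 0, -0.01, 0, 0, 0, 0],
    [0.5, 0, -0.016, 0, 0, 0, 0],
    [0.5, 0, -0.022, 0, 0, 0, 0],
    [0.5, 0, -0.029, 0, 0, 0, 0],
    [0.5, 0, -0.037, 0, 0, 0, 0],
    [0.5, 0, -0.045, 0, 0, 0, 0],
    [0.5, 0, -0.053, 0, 0, 0, 0],
    [0.5, 0, -0.061, 0, 0, 0, 0],
    [0.5, 0, -0.07, 0, 0, 0, 0]
  ]
}}

```text
clock: 5.42
position: [0.4535, -0.3175, 0.031]
ee_rot: [0.993, 0.121, 0.001, 0.001]
ft_force: [0.2, -4.7, 3.0]
grip_width: 0.502
```

```bash
python3 look.py 2; python3 plan.py .43,-.13,.03,2
```

```text
[-0.09  0.47  0.75  1.89 -0.4   0.93  1.09]
birdhouse [(0.68, array([ 0.437, -0.256,  0.079]))]
blue_lip []
blue_face [(0.57, array([ 0.579, -0.299,  0.036]))]
lip top 246 [[ 0.409 -0.337  0.09 ]
 [ 0.497 -0.303  0.098]
 [ 0.506 -0.293  0.106]]
house 128054 [[ 0.384 -0.319  0.082]
 [ 0.439 -0.26   0.084]
 [ 0.491 -0.214  0.087]] ((0.43874359130859375, -0.26703310012817383), (0.10372158885002136, 0.09343940764665604), 14.10367202758789)
pos [ 0.4531 -0.3161  0.0302] t 5.62 F [0.6 0.4 0.2] g 0.5
(0.43, -0.13, 0.03, 2.0) shift mm [  22.5 -186.2    0.4] turn [-0.1  0.  12. ]
```

The push force is about 5 N, and the house slides with its yaw holding at 14°. I'll continue, turning the tool gently back towards square.

Request:
{"name": "servo_tool", "arguments": {
  "motion": [
    [0.5, 0.0, -0.009, 0, 0, 0, 0],
    [0.5, 0.0, -0.018, 0, 0, 0, 0.5],
    [0.5, 0.001, -0.028, 0, 0, 0, 1],
    [0.5, 0.001, -0.038, 0, 0, 0, 1.5],
    [0.5, 0.002, -0.048, 0, 0, 0, 2.2],
    [0.5, 0.003, -0.058, 0, 0, 0, 3],
    [0.5, 0.004, -0.068, 0, 0, 0, 3.8],
    [0.5, 0.005, -0.078, 0, 0, 0, 4.6],
    [0.5, 0.006, -0.088, 0, 0, 0, 5.4],
    [0.5, 0.007, -0.098, 0, 0, 0, 6.2],
    [0.5, 0.009, -0.108, 0, 0, 0, 7],
    [0.5, 0.011, -0.118, 0, 0, 0, 8],
    [0.5, 0.012, -0.128, 0, 0, 0, 8.5],
    [0.5, 0.014, -0.138, 0, 0, 0, 9],
    [0.5, 0.016, -0.148, 0, 0, 0, 10],
    [0.5, 0.018, -0.158, 0, 0, 0, 11],
    [0.5, 0.019, -0.168, 0, 0, 0, 11.5],
    [0.5, 0.02, -0.178, 0, 0, 0, 12],
    [0.5, 0.022, -0.187, 0, 0, 0, 12],
    [0.5, 0.022, -0.187, 0, 0, 0, 12]
  ]
}}

```text
clock: 8.12
position: [0.4295, -0.1287, 0.0303]
ee_rot: [1.0, 0.018, -0.0, -0.001]
ft_force: [-0.2, -1.1, 0.4]
grip_width: 0.5
```

```bash
python3 plan.py .435,-.2,.05,2; python3 - <<'E'
from h import *
c='top'
im,d=eyes.camera(c);cv2.imwrite('pics/top2.png',im[150:350,200:560]);P=cloud(c,d)
print([(round(b['confidence'],2),np.round(world(c,b['point']),3)) for b in models.boxes_of(c,'birdhouse')[:2]])
E
```

```text
pos [ 0.4295 -0.1287  0.0303] t 8.12 F [-0.2 -1.1  0.4] g 0.5
(0.435, -0.2, 0.05, 2.0) shift mm [  3.   71.4 -19.8] turn [-0.1  0.   0. ]
[(0.9, array([ 0.429, -0.018,  0.088])), (0.36, array([ 0.284, -0.379,  0.022]))]
```

View pics/top2.png

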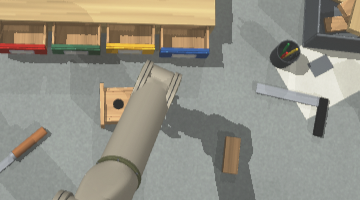

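The house now sits at y≈-0.118 or more, clear of the blue tray (right edge of the house at px ~135, tray from ~160). I'll back off, rise, shut the fingers and go above the blue compartment.

Request:
{"name": "servo_tool", "arguments": {
  "motion": [
    [0.5, 0, 0.03, 0, 0, 0, 0],
    [0.5, 0, 0.06, 0, 0, 0, 0],
    [0, 0, 0.07, -0.05, 0, 0, 0],
    [0, 0, 0.09, -0.11, 0, 0, 0],
    [0, 0.02, 0.1, -0.16, 0, 0, 0],
    [0, 0.08, 0.106, -0.17, 0, 0, 1],
    [0, 0.14, 0.106, -0.17, 0, 0, 2],
    [0, 0.185, 0.106, -0.17, 0, 0, 2],
    [0, 0.189, 0.106, -0.17, 0, 0, 2],
    [0, 0.189, 0.106, -0.17, 0, 0, 2]
  ]
}}

```text
clock: 9.48
position: [0.6213, -0.2302, 0.1998]
ee_rot: [1.0, -0.001, -0.001, 0.0]
ft_force: [-0.6, -0.3, 0.1]
grip_width: -0.003
```

```bash
python3 look.py 3; python3 plan.py .619,-.235,.06,0; python3 - <<'E'
from h import *
print([(round(b['confidence'],2),np.round(world('top',b['point']),3)) for b in models.boxes_of('top','birdhouse')[:1]])
c='top'
im,d=eyes.camera(c);P=cloud(c,d)
m=(P[...,2]>.075)&(P[...,2]<.106)&(P[...,0]>.33)&(P[...,0]<.52)&(P[...,1]<.12)&(P[...,1]>-.17)
print(cv2.minAreaRect(P[m][:,:2].astype(np.float32)),P[m].min(0),P[m].max(0))
E
```

```text
[-0.32  0.56  0.88  1.43 -0.43  1.35  0.58]
birdhouse [(0.84, array([ 0.46 , -0.096,  0.078]))]
blue_lip [(0.74, array([ 0.59 , -0.224,  0.096]))]
blue_face [(0.59, array([ 0.583, -0.229,  0.095]))]
lip top 4184 [[ 0.58  -0.303  0.092]
 [ 0.588 -0.224  0.096]
 [ 0.596 -0.164  0.098]]
house 7109 [[ 0.411 -0.116  0.076]
 [ 0.447 -0.096  0.084]
 [ 0.477 -0.077  0.086]] ((0.44081929326057434, -0.09547388553619385), (0.07410085201263428, 0.03963041305541992), 2.2021217346191406)
pos [ 0.6211 -0.2299  0.2009] t 9.68 F [ 0.7 -0.7 -0.9] g -0.0
(0.619, -0.235, 0.06, 0.0) shift mm [ -2.2   5.2 140.9] turn [-0.  -0.  -0.1]
[(0.9, array([ 0.429, -0.018,  0.088]))]
((0.42331039905548096, -0.042535170912742615), (0.16713020205497742, 0.03110668435692787), 50.28506851196289) [ 0.37841833 -0.11387962  0.07810418] [0.48509807 0.0162255  0.10476094]
```

View pics/w3.png

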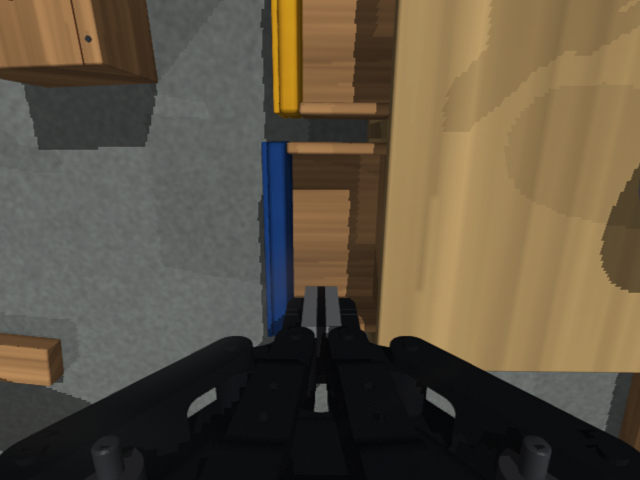

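The shut fingertips hang over the middle of the open compartment, between the blue lip (px x 265–292) and the board edge (px x 380). I'll lower them in slowly.

Request:
{"name": "servo_tool", "arguments": {
  "motion": [
    [0, -0.001, 0.005, 0.04, 0, 0, 0],
    [0, -0.001, 0.005, 0.08, 0, 0, 0],
    [0, -0.001, 0.005, 0.105, 0, 0, 0],
    [0, -0.001, 0.005, 0.12, 0, 0, 0],
    [0, -0.001, 0.005, 0.132, 0, 0, 0],
    [0, -0.001, 0.005, 0.132, 0, 0, 0],
    [0, -0.008, 0.005, 0.132, 0, 0, 0],
    [0, -0.014, 0.005, 0.132, 0, 0, 0],
    [0, -0.02, 0.005, 0.132, 0, 0, 0],
    [0, -0.026, 0.005, 0.132, 0, 0, 0]
  ]
}}

```text
clock: 11.02
position: [0.5961, -0.2347, 0.069]
ee_rot: [1.0, -0.001, 0.001, 0.0]
ft_force: [3.4, -1.4, 2.7]
grip_width: -0.001
```

Hooked, with 3.4 N in +x. Now the draw.

Request:
{"name": "servo_tool", "arguments": {
  "motion": [
    [0, -0.009, 0, 0, 0, 0, 0],
    [0, -0.018, 0, 0, 0, 0, 0],
    [0, -0.028, 0, 0, 0, 0, 0],
    [0, -0.038, 0, 0, 0, 0, 0],
    [0, -0.048, 0, 0, 0, 0, 0],
    [0, -0.058, 0, 0, 0, 0, 0],
    [0, -0.068, 0, 0, 0, 0, 0],
    [0, -0.078, 0, 0, 0, 0, 0],
    [0, -0.088, 0, 0, 0, 0, 0],
    [0, -0.098, 0, 0, 0, 0, 0],
    [0, -0.108, 0, 0, 0, 0, 0],
    [0, -0.116, 0, 0, 0, 0, 0],
    [0, -0.124, 0, 0, 0, 0, 0],
    [0, -0.132, 0, 0, 0, 0, 0],
    [0, -0.138, 0, 0, 0, 0, 0],
    [0, -0.142, 0, 0, 0, 0, 0],
    [0, -0.145, 0, 0, 0, 0, 0]
  ]
}}

```text
clock: 13.15
position: [0.4598, -0.2343, 0.0699]
ee_rot: [1.0, 0.001, 0.008, 0.003]
ft_force: [53.4, -7.0, -44.1]
grip_width: -0.002
```

Request:
{"name": "servo_tool", "arguments": {
  "motion": [
    [0, -0.002, 0, 0, 0, 0, 0],
    [0, -0.004, 0, 0, 0, 0, 0],
    [0, -0.006, 0, 0, 0, 0, 0]
  ]
}}

```text
clock: 13.52
position: [0.4597, -0.234, 0.0712]
ee_rot: [1.0, 0.003, 0.014, 0.005]
ft_force: [70.0, -4.4, -41.4]
grip_width: 0.004
```

The tray hit something solid. I'll back off the lip at once and check whether it is the stop.

Request:
{"name": "servo_tool", "arguments": {
  "motion": [
    [0, 0.01, 0, 0, 0, 0, 0],
    [0, 0.025, 0, 0, 0, 0, 0],
    [0, 0.03, 0, 0, 0, 0, 0],
    [0, 0.03, 0, 0, 0, 0, 0]
  ]
}}

```text
clock: 14.02
position: [0.4741, -0.2349, 0.0679]
ee_rot: [1.0, -0.001, -0.001, 0.0]
ft_force: [-0.1, 0.1, -0.4]
grip_width: 0.003
```

```bash
python3 look.py 4; python3 plan.py; python3 - <<'E'
from h import *
c='scene'
im,d=eyes.camera(c);cv2.imwrite('pics/s4.png',im)
for t in ['blue_lip','blue_face','birdhouse']: print(t,[(round(b['confidence'],2),np.round(world(c,b['point']),3)) for b in models.boxes_of(c,t)[:2]])
for c in ['scene','top']:
    im,d=eyes.camera(c);P=cloud(c,d);h=cv2.cvtColor(im,cv2.COLOR_BGR2HSV)
    b=(h[...,0]>95)&(h[...,0]<130)&(h[...,1]>100)&(P[...,2]>.09)&(P[...,2]<.106)&(P[...,0]>.38)&(P[...,0]<.62)&(P[...,1]<-.1)&(P[...,1]>-.4)
    q=P[b];print(c,len(q),len(q) and np.percentile(q,[1,50,99],axis=0).round(3))
E
```

```text
[-0.4   0.4   0.92  1.93 -0.38  0.99  0.69]
birdhouse []
blue_lip [(0.86, array([ 0.447, -0.196,  0.1  ]))]
blue_face [(0.71, array([ 0.435, -0.2  ,  0.094]))]
lip top 10927 [[ 0.43  -0.257  0.091]
 [ 0.439 -0.193  0.096]
 [ 0.446 -0.161  0.098]]
house 8327 [[ 0.447 -0.228  0.077]
 [ 0.499 -0.166  0.087]
 [ 0.554 -0.161  0.089]] ((0.5002556443214417, -0.19554121792316437), (0.06811580806970596, 0.10838473588228226), 89.25700378417969)
pos [ 0.4742 -0.2345  0.0682] t 14.22 F [-0.1 -0.5  0.1] g -0.0
blue_lip [(0.56, array([ 0.442, -0.208,  0.081]))]
blue_face []
birdhouse [(0.95, array([ 0.451, -0.038,  0.087]))]
scene 89 [[ 0.432 -0.298  0.091]
 [ 0.442 -0.2    0.096]
 [ 0.453 -0.159  0.105]]
top 51 [[ 0.428 -0.305  0.091]
 [ 0.435 -0.287  0.098]
 [ 0.443 -0.27   0.105]]
```

View pics/s4.png

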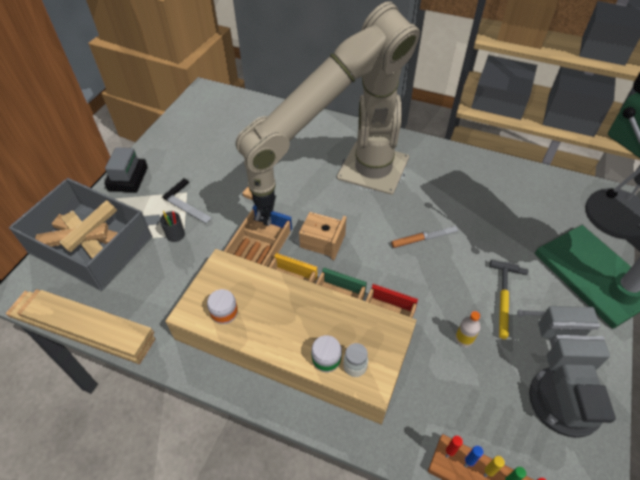

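The lip moved about 150 mm (x 0.596 to 0.446), against an expected 160 mm. That's past the 145 mm limit but with little margin. I'll measure the gap between lip and board to see whether this is the real stop.

```bash
python3 - <<'E'
from h import *
def edge(P,im,y0,y1,name):
    m=(P[...,2]>.108)&(P[...,2]<.124)&(P[...,1]>y0)&(P[...,1]<y1)&(P[...,0]>.56)
    h=cv2.cvtColor(im,cv2.COLOR_BGR2HSV)
    q=P[m&(h[...,0]<30)]
    return np.percentile(q[:,0],[0,.5,1,2]).round(4) if len(q) else None
def lip(P,im,y0,y1,c):
    h=cv2.cvtColor(im,cv2.COLOR_BGR2HSV);H=h[...,0]
    r={'b':(H>95)&(H<130),'y':(H>22)&(H<32)&(h[...,1]>200),'g':(H>40)&(H<90),'r':(H<6)|(H>174)}[c]&(h[...,1]>100)
    m=r&(P[...,2]>.088)&(P[...,2]<.106)&(P[...,1]>y0)&(P[...,1]<y1)&(P[...,0]>.4)&(P[...,0]<.65)
    q=P[m];return len(q),np.percentile(q[:,0],[1,50,99]).round(4) if len(q) else None
im0=cv2.imread('pics/top0.png');P0=cloud('top',np.load('top0.npy'))
im1,d=eyes.camera('top');P1=cloud('top',d)
for c,y in zip('bygr',[-.235,-.07,.094,.258]):
    print(c,'lip before',lip(P0,im0,y-.07,y+.07,c),'now',lip(P1,im1,y-.07,y+.07,c),'board',edge(P0,im0,y-.06,y+.06,c))
o=monitor.get_obs();im,d=eyes.camera('wrist');P=cloud('wrist',d,o)
print('wrist board',edge(P,im,-.3,-.16,''),'lip',lip(P,im,-.3,-.16,'b'),o['position'])
E
```

```text
b lip before (227, array([0.579 , 0.5856, 0.5943])) now (51, array([0.429 , 0.4351, 0.4423])) board [0.6598 0.6618 0.663  0.6648]
y lip before (0, None) now (0, None) board [0.6033 0.6645 0.6656 0.6685]
g lip before (0, None) now (0, None) board [0.6639 0.666  0.6673 0.6692]
r lip before (239, array([0.5851, 0.5928, 0.6025])) now (234, array([0.5851, 0.5931, 0.6017])) board [0.5925 0.6686 0.6694 0.6713]
wrist board None lip (11132, array([0.4302, 0.4392, 0.4461])) [ 0.4748384  -0.23433399  0.06828097]
```

By the cameras, the tray and its neighbours were all shut at the start, and the draw is about 150 mm. So it may have bound short of the stop. I'll pull again, lower on the lip and slowly, watching where the force rises.

Request:
{"name": "servo_tool", "arguments": {
  "motion": [
    [0, 0, 0, 0.007, 0, 0, 0],
    [0, 0, 0, 0.014, 0, 0, 0],
    [0, -0.006, 0, 0.014, 0, 0, 0],
    [0, -0.01, 0, 0.014, 0, 0, 0],
    [0, -0.013, 0, 0.014, 0, 0, 0],
    [0, -0.016, 0, 0.014, 0, 0, 0],
    [0, -0.019, 0, 0.014, 0, 0, 0]
  ]
}}

```text
clock: 15.5
position: [0.4642, -0.2349, 0.0579]
ee_rot: [1.0, 0.001, 0.008, 0.002]
ft_force: [27.4, 1.0, 11.7]
grip_width: -0.001
```

Request:
{"name": "servo_tool", "arguments": {
  "motion": [
    [0, -0.003, 0, 0, 0, 0, 0],
    [0, -0.006, 0, 0, 0, 0, 0],
    [0, -0.008, 0, 0, 0, 0, 0],
    [0, -0.008, 0, 0, 0, 0, 0]
  ]
}}

```text
clock: 16.0
position: [0.4605, -0.2351, 0.0599]
ee_rot: [1.0, 0.002, 0.012, 0.003]
ft_force: [36.4, 0.7, 16.6]
grip_width: -0.001
```

Request:
{"name": "servo_tool", "arguments": {
  "motion": [
    [0, 0.01, 0, 0, 0, 0, 0],
    [0, 0.026, 0, 0, 0, 0, 0],
    [0, 0.028, 0, -0.06, 0, 0, 0],
    [0, 0.028, 0, -0.12, 0, 0, 0],
    [0, 0.028, 0.03, -0.16, 0, 0, 0],
    [0, 0.028, 0.06, -0.17, 0, 0, 0],
    [0, 0.028, 0.06, -0.17, 0, 0, 0]
  ]
}}

```text
clock: 16.88
position: [0.4749, -0.2968, 0.2249]
ee_rot: [1.0, -0.002, 0.0, 0.001]
ft_force: [-0.1, 0.0, 0.5]
grip_width: 0.001
```

```bash
python3 look.py 5; python3 plan.py; python3 - <<'E'
from h import *
c='top';im,d=eyes.camera(c);P=cloud(c,d);h=cv2.cvtColor(im,cv2.COLOR_BGR2HSV)
cv2.imwrite('pics/top5.png',im[150:350,200:560])
b=(h[...,0]>95)&(h[...,0]<130)&(h[...,1]>100)&(P[...,2]>.088)&(P[...,2]<.106)&(P[...,0]>.38)&(P[...,0]<.62)&(P[...,1]<-.1)&(P[...,1]>-.4)
print(b.sum(),np.percentile(P[b],[1,50,99],axis=0).round(4))
E
```

```text
[-0.39  0.29  1.05  1.69 -0.26  1.31  0.7 ]
birdhouse [(0.62, array([ 0.419, -0.116,  0.009]))]
blue_lip [(0.62, array([ 0.459, -0.226,  0.096]))]
blue_face [(0.77, array([ 0.449, -0.23 ,  0.094])), (0.4, array([ 0.42 , -0.113,  0.01 ]))]
lip top 4453 [[ 0.447 -0.304  0.093]
 [ 0.455 -0.226  0.096]
 [ 0.463 -0.163  0.099]]
house 3368 [[ 0.463 -0.307  0.075]
 [ 0.508 -0.17   0.087]
 [ 0.554 -0.162  0.089]] ((0.5086071491241455, -0.23450002074241638), (0.14595741033554077, 0.09266950935125351), 89.82865905761719)
pos [ 0.4757 -0.2932  0.2234] t 17.07 F [0.3 0.6 0.6] g -0.0
53 [[ 0.4483 -0.1949  0.0885]
 [ 0.4551 -0.176   0.0974]
 [ 0.4631 -0.1608  0.1045]]
```

View pics/w5.png

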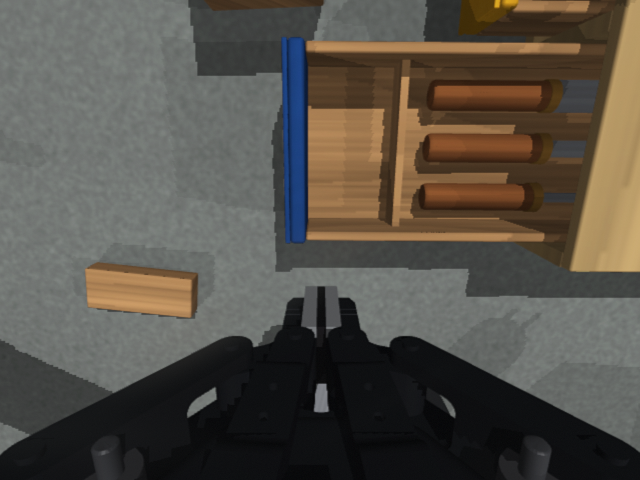

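The lip is now back at x=0.463, 17 mm short of where it was. On the second, lower pull the gripper's knuckle evidently rested on the lip's top edge (that explains +16 N in z) and dragged the tray back when I backed off. I'll re-hook higher, with the jaws turned across (tool x along y, so nothing wide overhangs the lip) and pull again.

Request:
{"name": "servo_tool", "arguments": {
  "motion": [
    [0, 0.01, -0.03, 0, 0, 0, -10],
    [0, 0.018, -0.06, 0, 0, 0, -20],
    [0, 0.018, -0.06, 0, 0, 0, -30],
    [0, 0.018, -0.06, 0, 0, 0, -40],
    [0, 0.018, -0.06, 0, 0, 0, -50],
    [0, 0.018, -0.06, 0, 0, 0, -60],
    [0, 0.018, -0.06, 0, 0, 0, -70],
    [0, 0.018, -0.06, 0.02, 0, 0, -80],
    [0, 0.018, -0.06, 0.04, 0, 0, -90],
    [0, 0.018, -0.06, 0.06, 0, 0, -90],
    [0, 0.018, -0.06, 0.06, 0, 0, -90]
  ]
}}

```text
clock: 18.5
position: [0.493, -0.2333, 0.1629]
ee_rot: [0.707, 0.707, -0.001, -0.001]
ft_force: [0.0, 0.4, -0.2]
grip_width: 0.002
```

```bash
python3 plan.py .493,-.235,.07,90 .433,-.235,.07,90 ; python3 look.py 6 | head -1
```

```text
pos [ 0.493  -0.2333  0.1629] t 18.5 F [ 0.   0.4 -0.2] g 0.0
(0.493, -0.235, 0.07, 90.0) shift mm [-1.8  0.3 92.9] turn [-0.2 -0.  -0. ]
(0.433, -0.235, 0.07, 90.0) shift mm [ -1.8 -59.7  93.1] turn [-0.2 -0.  -0. ]
[-0.31  0.25  0.78  1.79 -0.19  1.17  2.09]
```

Request:
{"name": "servo_tool", "arguments": {
  "motion": [
    [0, -0.002, 0, 0.04, 0, 0, 0],
    [0, -0.002, 0, 0.075, 0, 0, 0],
    [0, -0.002, 0, 0.093, 0, 0, 0],
    [0, -0.002, 0, 0.093, 0, 0, 0],
    [0, -0.002, -0.01, 0.093, 0, 0, 0],
    [0, -0.002, -0.018, 0.093, 0, 0, 0],
    [0, -0.002, -0.024, 0.093, 0, 0, 0],
    [0, -0.002, -0.03, 0.093, 0, 0, 0],
    [0, -0.002, -0.035, 0.093, 0, 0, 0]
  ]
}}

```text
clock: 19.82
position: [0.4592, -0.2364, 0.0718]
ee_rot: [0.707, 0.707, 0.0, 0.001]
ft_force: [3.5, 0.0, 2.7]
grip_width: -0.005
```

Request:
{"name": "servo_tool", "arguments": {
  "motion": [
    [0, 0, -0.003, 0, 0, 0, 0],
    [0, 0, -0.006, 0, 0, 0, 0],
    [0, 0, -0.009, 0, 0, 0, 0],
    [0, 0, -0.009, 0, 0, 0, 0]
  ]
}}

```text
clock: 20.32
position: [0.4572, -0.2362, 0.0725]
ee_rot: [0.706, 0.708, 0.003, 0.007]
ft_force: [36.1, -5.4, -25.9]
grip_width: -0.001
```

The tray slides freely at 3.5 N, then meets a hard stop at the same lip position (x≈0.446) as in the first pull. Two different holds agree, so this is the stop. I'll ease off a little and lift straight out.

Request:
{"name": "servo_tool", "arguments": {
  "motion": [
    [0, 0, 0.006, 0, 0, 0, 0],
    [0, 0, 0.014, 0, 0, 0, 0],
    [0, 0, 0.02, 0, 0, 0, 0],
    [0, 0, 0.022, 0, 0, 0, 0],
    [0, 0, 0.022, -0.03, 0, 0, 0],
    [0, 0, 0.022, -0.08, 0, 0, 0],
    [0, 0, 0.022, -0.13, 0, 0, 0],
    [0, 0.0, 0.022, -0.17, 0, 0, 0],
    [0, -0.06, 0.022, -0.18, 0, 0, 0],
    [0, -0.06, 0.022, -0.18, 0, 0, 0]
  ]
}}

```text
clock: 21.58
position: [0.4703, -0.3009, 0.2522]
ee_rot: [0.71, 0.705, -0.001, 0.001]
ft_force: [-0.3, 0.6, 0.2]
grip_width: 0.0
```

```bash
python3 look.py 7; python3 plan.py; python3 - <<'E'
from h import *
c='top';im,d=eyes.camera(c);P=cloud(c,d);h=cv2.cvtColor(im,cv2.COLOR_BGR2HSV)
b=(h[...,0]>95)&(h[...,0]<130)&(h[...,1]>100)&(P[...,2]>.088)&(P[...,2]<.106)&(P[...,0]>.38)&(P[...,0]<.62)&(P[...,1]<-.1)&(P[...,1]>-.4)
print(b.sum(),np.percentile(P[b],[1,50,99],axis=0).round(4))
for t in ['birdhouse','offcut','try_square','pencil_pot','chisel','hammer','glue']: print(t,[(round(b['confidence'],2),np.round(world(c,b['point']),3)) for b in models.boxes_of(c,t)[:1]])
c='scene';im,d=eyes.camera(c);cv2.imwrite('pics/s7.png',cv2.resize(im[150:350,130:480],None,fx=2,fy=2))
E
```

```text
[-0.26  0.21  0.87  1.65 -0.16  1.35  2.2 ]
birdhouse [(0.96, array([ 0.425, -0.09 ,  0.082]))]
blue_lip [(0.6, array([ 0.438, -0.234,  0.097]))]
blue_face [(0.68, array([ 0.433, -0.239,  0.09 ]))]
lip top 3311 [[ 0.429 -0.305  0.092]
 [ 0.437 -0.234  0.096]
 [ 0.445 -0.164  0.099]]
house 14020 [[ 0.377 -0.307  0.076]
 [ 0.437 -0.087  0.084]
 [ 0.549 -0.025  0.088]] ((0.47578465938568115, -0.16700462996959686), (0.15007567405700684, 0.30113768577575684), 19.826171875)
pos [ 0.4717 -0.2955  0.2507] t 21.77 F [ 1.  -0.1 -0.7] g -0.0
85 [[ 0.43   -0.2115  0.089 ]
 [ 0.4383 -0.185   0.0969]
 [ 0.4449 -0.1606  0.1046]]
birdhouse [(0.61, array([ 0.421, -0.042,  0.085]))]
offcut [(0.63, array([0.636, 0.093, 0.037]))]
try_square [(0.84, array([ 0.458, -0.62 ,  0.014]))]
pencil_pot [(0.56, array([ 0.59 , -0.546,  0.057]))]
chisel [(0.75, array([0.604, 0.487, 0.094]))]
hammer [(0.93, array([0.395, 0.577, 0.023]))]
glue [(0.57, array([0.603, 0.484, 0.089]))]
```

View pics/s7.png

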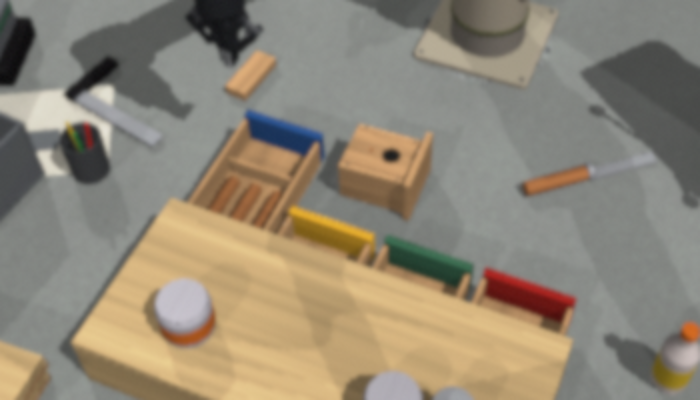

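The lip-to-board gap is now about 215 mm, against 56 + 160 = 216 mm at the stop. That agrees with the hard stop I felt, and it also suggests the tray began slightly out. The house is flat and clear, and the other trays are in their places. I'll hand in.

```bash
python3 -c "
from h import *
print(ticket.hand_in())"
```

```text
the job is handed in; nothing more can be done
None
```

The blue tray is drawn out to its stop and the birdhouse lies flat beside it, clear of the tray. I handed the job in at about 22 s of the 54 s allowed; no verdict is reported.

**What I did:**
- **Birdhouse:** I pushed it about 0.22 m to the left (+y) with two spread fingertips low on its end face, at about 5 N.
- **Tray:** I hooked the shut fingertips behind the blue lip and drew the tray out. A second, lower pull went wrong: the gripper appears to have rested on the lip and dragged the tray back about 17 mm. I re-hooked with the jaws turned across and drew it out again.

**Last checks:**
- **Stop:** the tray ran freely at 3.5 N, then met a hard stop with the lip at x ≈ 0.445 m. The first pull and the last one stopped at the same place.
- **Clearance:** the last clear measurement put the birdhouse about 45 mm from the tray side. The final scene picture still shows it flat and clear.
- **Other trays and robot:** the other three trays look shut, and the tool hung free at z = 0.25 m.
- **Other things on the bench:** try square, pencil pot, glue and hammer were re-detected within 15 mm of where they started. The network misreported the offcut and chisel, so for those two I have only the picture, in which they look unmoved.

**One disagreement:** the lip moved only about 149 mm in the camera images, not 160 mm. That leaves about 4 mm over the 145 mm limit if the tray started fully shut. The final gap from lip to board edge is about 215 mm, against 216 mm expected at the stop. Before the draw, the blue and red trays both showed a gap of about 67 mm instead of 56 mm. So either the trays started about 10 mm out, or my board-edge reading is off by that much. I relied mainly on the repeated hard stop.

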